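Clamp a centrifuge bucket with the folding crank

ROBOT

A 6-joint arm with a two-finger parallel gripper is mounted at the origin on the work surface. World frame = base frame: x ahead of the robot, y to its left, z up, the work surface at z = 0. Lengths are in m, angles in rad, forces in N, time in s.
With the tool pointing down it reaches from about 0.35 to 0.775 m from the base axis. Payload 5.5 kg.
Tool frame: the origin (TCP) lies where the fingers leave the gripper's body, on its centre line; the fingertips stand env.tip_reach ahead of it and the grasp point (between the pads) lies 54 mm ahead of it (env.tip_reach is the distance from the TCP to the fingertips, in m); z points along the fingers, y is the line along which they close (so a half turn about z gives the same grasp; the last joint's range is limited). The gripper opens to 85 mm and grips with 20 to 120 N. Pads are 22 mm wide; open, the fingers measure 114 mm over their backs; the gripper's body (76 mm by 85 mm) begins 54 mm behind the grasp point. The pads swing forward as they close: fully open they stand 13 mm farther back than shut.
Start: joints at [-1.416, 0.313, 0.046, 1.304, 0, 1.431], TCP at [0.167, -0.55, 0.304] pointing down, gripper open.
Joint ranges: [-2.76, 2.76], [-0.86, 1.69], [-1.03, 1.26], [-2.2, 2.34], [-1.47, 1.5], [-3.14, 3.14]. Speed limits (rad/s): [2.57, 2.57, 3.14, 3.14, 3.14, 3.14].

INTERFACE

Orientations are given as a unit quaternion [w, x, y, z].
In Python, from workcell import status, optics, hand_in, env gives the robot as it stands.
- The arm moves only by the shell command python3 -m handwheel 'ROWS' [FORCE]. ROWS is a JSON object whose one key "deltas" holds a list of rows, each a list of 5 numbers: the opening, from -1 (shut) to 1 (fully open), then the shift along the tool's x, y, z in units of 40 mm (1.0 is 40 mm), then the turn about the tool's z in units of 10 degrees (1.0 is 10 degrees). In form: {"deltas": [[jaw, x, y, z, roll], ...]}. A call has 1 to 20 rows; each row shifts and turns the commanded pose from where the row before left it, along the tool's axes as they then stand; what a row does not reach is not made up. A row lasts 1/8 s, in which the tool goes at most 62.5 mm and 10.7 degrees, less where a joint would pass 70% of its speed; a pose out of reach is approached as far as the arm can. A call is refused whole if a number of a shift passes 1 or a number of a turn 1, either way. A call with a gripper value outside its range is refused whole. The fingers move at their own pace and stop on an object; FORCE is the grip in N (left out, the last holds). Time passes only in rows, so rows that do not move let the fingers close. It gives the time, the measured TCP pose, the force, the opening and the grip force at its end, in the units of the state.
- status.get_state(): the state, without advancing time (a new reading comes with each control period).
- optics.read_camera(name): name is "scene" or "top" or "wrist"; returns a dict with "frame" (420x560x3 uint8, red, green, blue), "depth" (420x560 float32, m along the optical axis (not along the pixel's ray), 0 where there is no reading), "vfov" (degrees; the focal length in pixels is half the picture's height over the tangent of half this angle, whatever the lens; pixels are square), "cx", "cy" (the principal point, pixels), "origin" and "attitude" of the camera in the world. Camera axes: x right, y down, z forward; pixel columns grow to the right and rows downward; lengths in m; the calibration is good to about 2 mm. A picture is of the moment at which its call begins.
- hand_in(): hands the job in; it is judged then, once.
The state is a dict: "clock": time; "joint_pos": joint angles; "qvel": joint speeds; "tau": joint torques, N m; "tcp_pos": TCP position; "orientation": TCP orientation; "wrist_force": force on the tool from outside, world axes, zero at the start; "ft_torque": the same for the moment, N m; "finger_gap": finger opening in m; "grip_force": force on a finger pad.
Only numpy, scipy, OpenCV 4.12 (cv2) and the standard library are available. Lean on these libraries where they do the work, as an engineer would, in place of code of your own. Each camera call takes 0.05 s, during which the arm holds its last target. There are 200 camera calls.

TASK

The centrifuge bucket stands loose in the bench clamp. Swing the folded crank handle up until it stands fully upright, then crank clockwise until the jaw presses the bucket firmly against the back stop: clamp it with about 30 N, by feel, and never with more than 50 N. Leave the handle upright, let go, and do not disturb the other things on the bench.

Things in the scene. Friction and masses are not known exactly. Their poses are not given: they have to be found in the camera images.
- clamp: Fixed bench clamp: base plate 320 x 110 x 12 mm; white gear housing 90 x 84 mm, top at 82 mm, centred at x = -75 mm; back stop (plate 70 wide, 58 tall) with its face anywhere from x = 82 to 100 mm, not measured: where the jaw comes up tight must be felt. Origin under the plate's middle, on the bench; x is the closing direction, housing to back stop; z up.
- crank_axis (a point): Point on the crank's upright turning axis, 100 mm above the bench, over the middle of the housing; fixed to the clamp. Clockwise seen from above moves the jaw to the bucket, 10 mm per rad; 2.5 to 5 rad until tight. Once tight, clamping grows about 8 N per 0.1 rad. Friction keeps the crank where it is left and holds up to 40 N of clamping on release.
- crank: Crank: flat steel arm 12 mm wide, top 108 mm above the bench, 71 mm long along its own x; origin on the axis, 82 mm above the bench. To move the handle (65 mm radius) takes about 6 N sideways running free, to 1.5 N more pushing the loose bucket, 11 N at 30 N clamping, 14 N at 50 N. A hand that pauses after each small move then reads only about 4, 5, 8 and 10 N.
- handle_root (a point): Hinge of the folding handle, at the outer end of the crank arm, 65 mm from the crank axis, 120 mm above the bench. The hinge pin is level, square to the arm; two steel ears, 26 mm over the outsides, stand beside it, their tops 126 mm above the bench.
- handle_tip (a point): Free end (centre) of the folding handle: a plain black round grip, 16 mm diameter, 65 mm long from the hinge. Folded, it lies level on top of the arm (4 mm above it), pointing back over the crank axis; upright, it stands over the hinge, tip 185 mm above the bench.
- grip (a joint): Angle of the folding handle: 0 folded flat against the arm, 1.57 fully upright (a stop). Stiff hinge (0.12 N m): about 2.5 N at 48 mm from the hinge moves it, and it stays where it is left.
- jaw: Sliding jaw on a square steel rack that comes out of the housing: plate 52 x 44 mm with an 8 mm black rubber pad that gives about 1 mm per 10 N. Origin in the middle of the plate's front, 45 mm above the bench; the pad's face is 8 mm further along the clamp's x.
- bucket: Centrifuge bucket standing loose on the base plate between jaw and back stop: square aluminium, 62 x 62 mm, 71 mm tall with its blue tube insert, two thin black tabs standing 15 mm higher. 0.4 to 0.65 kg. Origin at the centre of its underside.
- spare_bucket: A second, identical bucket standing on the bench, to be left alone. Origin under its centre.
- bottle: Capped bottle, 60 mm diameter, 120 mm tall, standing on the bench, to be left alone. Origin under its centre.
- tube_rack: Grey rack, 120 x 70 mm, with capped tubes, 88 mm tall, on the bench, to be left alone. Origin under its centre.

How it is judged:
By the outcome, as a careful person would: the job done as asked, in the order asked, and still so for the second after the job is handed in, with the robot touching nothing.
It also fails if it takes over 72 s, if anything falls off the work surface, if the arm or the gripper's body presses on something with over 40 N, if the wrist force passes 120 N, or if a joint passes its speed limit or range.

## Working session

There is one attempt and no reset: what is moved stays moved. The work goes in short steps, Python scripts to look and compute and a shell command to move; the robot and the scene stay as the last step left them, time stands still between calls to the robot, and variables do not carry over. Pictures are saved under pics/ and viewed, at most 10 in all, crops included, and the job is handed in when it is done.

```bash
mkdir -p pics; ls
cat > h.py <<'E'
import numpy as np, cv2
from workcell import status, optics, hand_in, env
from scipy.spatial.transform import Rotation as R
def cloud(c):
    d=c["depth"]; f=d.shape[0]/2/np.tan(np.radians(c["vfov"])/2)
    v,u=np.mgrid[:d.shape[0],:d.shape[1]]
    p=np.stack([(u-c["cx"])/f*d,(v-c["cy"])/f*d,d],-1)
    a=np.array(c["attitude"]); 
    M=a if a.shape==(3,3) else R.from_quat(a[[1,2,3,0]]).as_matrix()
    P=p@M.T+np.array(c["origin"]); P[d==0]=np.nan
    return P
def save(c,n): cv2.imwrite("pics/"+n,c["frame"][...,::-1])
E
python3 - <<'E'
from h import *
for n in ("top","scene"):
    c=optics.read_camera(n); save(c,n+"0.png"); np.savez(n+"0.npz",P=cloud(c),f=c["frame"])
    print(n,c["origin"],c["attitude"],c["vfov"])
s=status.get_state(); print(s, env.tip_reach)
E
```

```text
pics
top [ 0.45759129 -0.00806701  1.44963691] [-0.0296764   0.70758867 -0.70545609  0.02773624] 42.29080175965857
scene [1.39530068 0.23138965 1.12852243] [-0.21127403  0.56454023  0.7515889  -0.26790247] 44.16043370087468
{'clock': 0.1, 'joint_pos': array([-1.41559812e+00,  3.13921119e-01,  4.51267641e-02,  1.30359681e+00,
       -2.85244328e-05,  1.43118406e+00]), 'qvel': array([ 6.53896385e-05, -2.16909103e-03,  1.87535945e-03, -5.30532334e-04,
       -1.41046687e-04, -1.86358927e-04]), 'tau': array([ 3.00851170e-03, -4.81726742e+01,  2.99243170e+01,  1.28137349e-02,
       -5.60219587e-05, -5.75537825e-06]), 'tcp_pos': array([ 0.16699847, -0.54987729,  0.3031143 ]), 'orientation': array([-7.97285937e-04,  9.89155190e-01,  1.46871966e-01, -2.04759971e-05]), 'wrist_force': array([ 0.20746382, -1.43580339,  1.01850822]), 'ft_torque': array([-0.02164451, -0.00661456, -0.04412505]), 'grip_force': 0.0, 'finger_gap': 0.0855326849413681} 0.0726
```

View pics/top0.png

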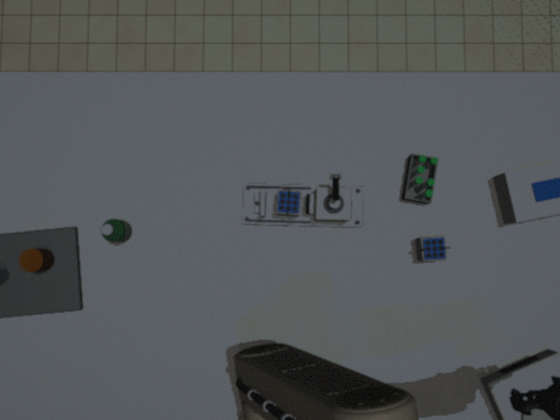

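View pics/scene0.png

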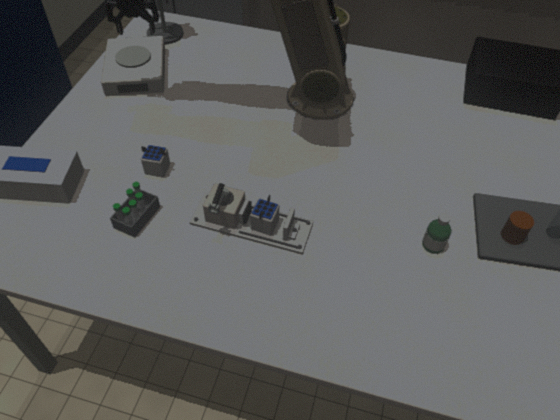

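Top view: the clamp plate spans px (243–363, 183–227), housing at (333,203), back stop near (260,203), and the crank arm points up to about (335,176). The closing direction is image left. Now the numbers.

Run:
```python
from h import *
d=np.load("top0.npz");P=d["P"];f=d["f"]
sub=P[165:240,230:375].reshape(-1,3); 
for lo,hi in ((.008,.018),(.074,.090),(.095,.113),(.113,.14)):
    m=(sub[:,2]>lo)&(sub[:,2]<hi); q=sub[m]
    (c,s,a)=cv2.minAreaRect(q[:,:2].astype(np.float32)*1000)
    print(lo,m.sum(),q.min(0).round(3),q.max(0).round(3),np.round(c,1),np.round(s,1),a, np.median(q,0).round(4))
np.set_printoptions(linewidth=250)
print((P[168:222,326:344:1,2]*1000).round()[::2])
print(P[175,335],P[203,334])
for u,v in ((428,249),(420,178),(115,230)): print(P[v,u].round(3))
im=cv2.resize(f[160:240,230:375],None,fx=5,fy=5,interpolation=cv2.INTER_CUBIC)
cv2.imwrite("pics/crop.png",cv2.convertScaleAbs(im[...,::-1],alpha=1.7))
```

```text
0.008 2237 [ 0.49  -0.242  0.008] [0.689 0.121 0.018] [590.5 -59. ] [194.1 364.1] 1.3654322624206543 [ 0.5727 -0.0247  0.0124]
0.074 1548 [ 0.537 -0.181  0.074] [0.622 0.045 0.09 ] [579.6 -68.2] [226.3  84.5] 89.69400024414062 [ 0.5775 -0.1075  0.0822]
0.095 102 [ 0.548 -0.15   0.095] [ 0.643 -0.019  0.113] [596.7 -82.7] [ 78.4 140.3] 8.138298988342285 [ 0.5778 -0.1325  0.1071]
0.113 137 [ 0.572 -0.151  0.113] [ 0.65  -0.122  0.14 ] [ 610.5 -135.2] [27.3 78.1] 85.60559844970703 [ 0.6268 -0.1359  0.1322]
[[  3.   4.  -4.  -7.  -5.  -1.   2.   1.   3.  nan  -1.   3.   1.   5.   3.  -5.   6.   0.]
 [  3.   2.  -1.  -0.   1.   1.   0.  -4.  -2.   3.   3.  -1.  -2.   0.   2.   0.  -0.  -3.]
 [  1.   4.  -2.  -0.  -3.   5.   2.   3.  -0.  -2.  -2.  -1.  -0.   4.  -2.   1.   1.  -4.]
 [ -4.   3.  -1.  nan   1. 129. 129.   3.  -3.   4.   2.   2.   5.   2. 130. 124.   2.   5.]
 [  4.   2.   0.  -1. 118. 122. 124. 120. 124. 122. 125. 125. 120. 121. 125. 122.  -4.  -1.]
 [ -6.   2.   6.  -4. 113. 118. 110. 106. 127. 130. 136. 133. 108. 119. 127.  -2.  -5.   6.]
 [  1.  -2.   0.   2.  -7.  -9.  
[... 1362 characters left out ...]
 [ 86.  87.  86.  84.  87.  89.  90.  82.  81.  91.  82.  81.  87.  83.  86.  87.  82.  82.]
 [ 85.  84.  82.  81.  89.  84.  84.  85.  83.  84.  87.  90.  85.  89.  85.  86.  80.  84.]
 [ 81.  81.  76.  79.  86.  88.  82.  83.  79.  81.  82.  79.  77.  76.  78.  87.  78.  79.]
 [ 78.  84.  84.  80.  78.  86.  82.  84.  84.  80.  77.  86.  79.  83.  83.  77.  79.  79.]
 [ 77.  83.  83.  84.  83.  82.  85.  78.  81.  77.  81.  86.  82.  76.  82.  79.  84.  79.]
 [ 72.  73.  71.  73.  78.  76.  76.  82.  76.  78.  80.  78.  79.  78.  78.  77.  73.  78.]]
[ 0.64531325 -0.13636299  0.12483595] [ 0.57780089 -0.13529907  0.10663582]
[ 0.465 -0.375  0.075]
[ 0.643 -0.354  0.091]
[0.51  0.411 0.095]
```

View pics/crop.png

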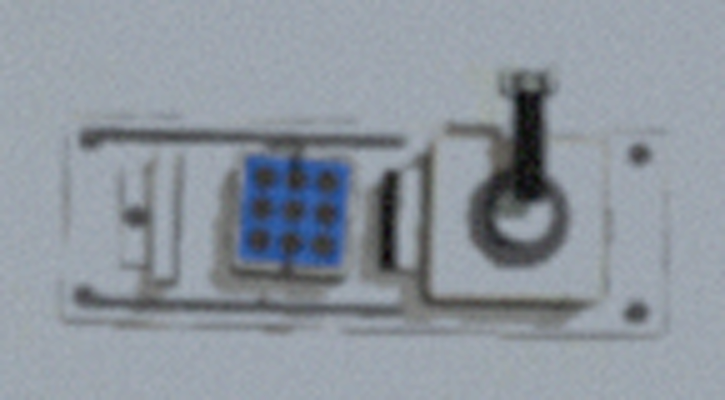

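```bash
cat >> h.py <<'E'
def st():
    s=status.get_state(); q=s["orientation"]; M=R.from_quat(np.array(q)[[1,2,3,0]]).as_matrix()
    print("t",round(s["clock"],2),"tcp",s["tcp_pos"].round(4),"yaw",np.degrees(np.arctan2(M[1,0],M[0,0])).round(2),"tilt",M[:,2].round(3),"F",s["wrist_force"].round(2),"q6",s["joint_pos"][5].round(3),"q1",s["joint_pos"][0].round(3),"gap",round(s["finger_gap"],4),"grip",round(s["grip_force"],1))
    return s,M
def go(p):
    s,M=st(); print("units",(M.T@(np.array(p)-s["tcp_pos"])/.04).round(3))
E
python3 -m handwheel '{"deltas": [[1,0.95,-0.484,0,0],[1,0.95,-0.484,0,0],[1,0.95,-0.484,0,0],[1,0.95,-0.484,0,0],[1,0.95,-0.484,0,0],[1,0.95,-0.484,0,0],[1,0.95,-0.484,0,0],[1,0.95,-0.484,0,0],[1,0.95,-0.484,0,0],[1,0.95,-0.484,0,0]]}' 20
python3 - <<'E'
from h import *
st()
P=np.load("top0.npz")["P"]
s=P[168:215,318:350].reshape(-1,3)
for x0 in np.arange(.575,.66,.006):
    q=s[(abs(s[:,0]-x0)<.003)&(s[:,2]>.1)]
    if len(q): print(x0.round(3),len(q),q[:,1].min().round(4),q[:,1].max().round(4),q.mean(0).round(4))
s=P[165:240,310:360].reshape(-1,3); q=s[(abs(s[:,2]-.082)<.01)]
print(cv2.minAreaRect(q[:,:2].astype(np.float32)*1000))
E
```

```text
clock: 1.35
tcp_pos: [0.4752, -0.2534, 0.3035]
orientation: [-0.0, 0.989, 0.147, -0.0]
wrist_force: [0.3, -0.1, 0.5]
finger_gap: 0.0855
grip_force: 0.0
t 1.35 tcp [ 0.4752 -0.2534  0.3035] yaw 16.89 tilt [-0.001  0.    -1.   ] F [ 0.34 -0.13  0.55] q6 2.208 q1 -0.639 gap 0.0855 grip 0.0
0.575 31 -0.1496 -0.1224 [ 0.5751 -0.1361  0.1095]
0.581 30 -0.1499 -0.1223 [ 0.5815 -0.1356  0.1154]
0.587 27 -0.1481 -0.1254 [ 0.5867 -0.1353  0.1347]
0.593 17 -0.1445 -0.1292 [ 0.5931 -0.1362  0.1418]
0.599 19 -0.1448 -0.13 [ 0.5993 -0.1371  0.1412]
0.605 12 -0.1426 -0.1299 [ 0.6054 -0.1361  0.1385]
0.611 13 -0.1422 -0.1304 [ 0.6105 -0.1363  0.1392]
0.617 17 -0.1424 -0.1302 [ 0.6169 -0.1361  0.1362]
0.623 12 -0.1429 -0.1302 [ 0.623  -0.1365  0.1351]
0.629 13 -0.1432 -0.1307 [ 0.6285 -0.1373  0.1323]
0.635 18 -0.1484 -0.1307 [ 0.635  -0.1375  0.1276]
0.641 32 -0.1514 -0.1247 [ 0.6413 -0.1366  0.119 ]
0.647 16 -0.1512 -0.1242 [ 0.6459 -0.1379  0.1248]
0.653 1 -0.1266 -0.1266 [ 0.6504 -0.1266  0.1239]
((579.2440185546875, -129.73751831054688), (104.28511810302734, 84.25406646728516), 88.49722290039062)
```

```bash
python3 -m handwheel '{"deltas": [[1,0.95,-0.476,0,0],[1,0.95,-0.476,0,0],[1,0.95,-0.476,0,0],[1,0.95,-0.476,0,0],[1,0,0,0,-1],[1,0,0,0,-1],[1,0,0,0,-1],[1,0,0,0,-1],[1,0,0,0,-1],[1,0,0,0,-1],[1,0,0,0,-1],[1,0,0,0,-1],[1,0,0,0,-1],[1,0,0,0,-1],[1,0,0,0,-1],[1,0,0,0,-1],[1,0,0,0,-1],[1,0,0,0,-1],[1,0,0,0,-1],[1,0,0,0,-1]]}' >/dev/null
python3 - <<'E'
from h import *
go((.598,-.1362,.1905))
c=optics.read_camera("wrist"); save(c,"w1.png"); P=cloud(c)
s=P.reshape(-1,3); s=s[(abs(s[:,0]-.61)<.06)&(abs(s[:,1]+.136)<.03)]
for x0 in np.arange(.57,.66,.006):
    q=s[(abs(s[:,0]-x0)<.003)&(s[:,2]>.112)&(s[:,2]<.17)]
    if len(q): print(x0.round(3),len(q),q[:,1].min().round(4),q[:,1].max().round(4),q.mean(0).round(4),q[:,2].max().round(4))
E
```

```text
t 3.85 tcp [ 0.5975 -0.1375  0.3033] yaw 177.22 tilt [-0.001  0.    -1.   ] F [ 0.68  0.29 -0.21] q6 -0.308 q1 -0.357 gap 0.0855 grip 0.0
units [-0.014  0.031  2.819]
0.582 119 -0.1414 -0.1265 [ 0.5835 -0.134   0.1409] 0.147
0.588 153 -0.1418 -0.1265 [ 0.5877 -0.134   0.1462] 0.1495
0.594 119 -0.1419 -0.1267 [ 0.5939 -0.1339  0.1447] 0.1484
0.6 118 -0.1418 -0.1269 [ 0.6    -0.1343  0.1426] 0.1457
0.606 112 -0.1421 -0.127 [ 0.606  -0.1344  0.1405] 0.1442
0.612 109 -0.1425 -0.1272 [ 0.612  -0.1348  0.1383] 0.142
0.618 100 -0.1425 -0.1272 [ 0.618  -0.1346  0.1362] 0.1397
0.624 94 -0.1423 -0.1274 [ 0.6239 -0.135   0.1343] 0.1379
0.63 98 -0.1427 -0.1275 [ 0.63   -0.1351  0.1322] 0.1353
0.636 100 -0.1478 -0.1249 [ 0.6364 -0.1374  0.1278] 0.1332
0.642 174 -0.1488 -0.1215 [ 0.6421 -0.1343  0.1235] 0.1299
0.648 92 -0.1489 -0.1217 [ 0.647  -0.135   0.1251] 0.1275
```

View pics/w1.png

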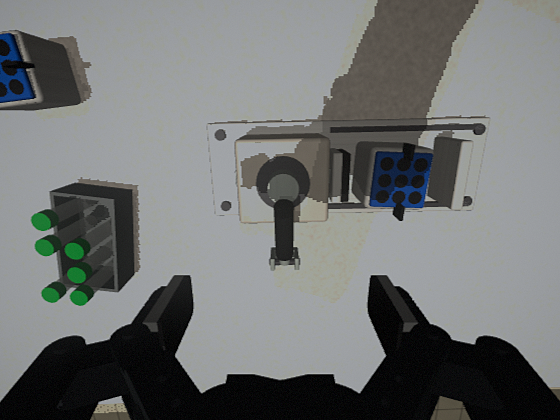

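The wrist view shows the handle lying over the arm, slightly raised (about 19°). Its centreline is at y≈-0.135 and the hinge ears are at px (284,258). I'll descend and pinch it.

```bash
python3 -m handwheel '{"deltas": [[1,-0.05,0.06,0.7,-0.14],[1,0,0,0.7,0],[1,0,0,0.7,0],[1,0,0,0.7,0],[-0.3,0,0,0,0],[-0.6,0,0,0,0],[-1,0,0,0,0],[-1,0,0,0,0],[-1,0,0,0,0],[-1,0,0,0,0]]}' 40 
python3 -c "
from h import *
st()"
```

```text
clock: 5.15
tcp_pos: [0.6003, -0.1348, 0.1928]
orientation: [0.001, 0.015, 1.0, 0.0]
wrist_force: [0.6, 4.4, 3.9]
finger_gap: 0.0146
grip_force: 39.5
t 5.15 tcp [ 0.6003 -0.1348  0.1928] yaw 178.32 tilt [ 0.002  0.    -1.   ] F [0.56 4.37 3.92] q6 -0.322 q1 -0.352 gap 0.0146 grip 39.5
```

```bash
python3 -m handwheel '{"deltas": [[-1,-0.05,0.01,-0.1,0],[-1,-0.06,0.01,-0.1,0],[-1,-0.07,0,-0.09,0],[-1,-0.08,0,-0.08,0],[-1,-0.085,0,-0.07,0],[-1,-0.09,0,-0.07,0],[-1,-0.1,0,-0.055,0],[-1,-0.1,0,-0.05,0],[-1,-0.105,0,-0.035,0],[-1,-0.11,0,-0.03,0],[-1,0,0,0,0]]}' 40 
python3 -c "
from h import *
st()"
```

```text
clock: 6.52
tcp_pos: [0.6347, -0.1356, 0.2197]
orientation: [0.001, 0.015, 1.0, -0.0]
wrist_force: [-1.5, -0.9, -6.3]
finger_gap: 0.0135
grip_force: 39.1
t 6.53 tcp [ 0.6347 -0.1356  0.2197] yaw 178.26 tilt [ 0.002 -0.    -1.   ] F [-1.5  -0.94 -6.28] q6 -0.304 q1 -0.334 gap 0.0135 grip 39.1
```

```bash
python3 -m handwheel '{"deltas": [[-1,-0.11,0,-0.02,0],[-1,-0.11,0,0,0],[-1,0,0,0,0]]}' 40 |grep -E "pos|force"
python3 -m handwheel '{"deltas": [[-1,-0.05,0,0,0],[-1,0,0,0,0]]}' 40 |grep -E "pos|force"
python3 -m handwheel '{"deltas": [[-1,-0.05,0,0,0],[-1,0,0,0,0]]}' 40 |grep -E "pos|force"
```

```text
tcp_pos: [0.644, -0.1359, 0.2214]
wrist_force: [0.4, 0.3, 0.3]
grip_force: 0.0
tcp_pos: [0.6449, -0.1357, 0.2201]
wrist_force: [-0.9, 0.0, 0.0]
grip_force: 0.0
tcp_pos: [0.6468, -0.1358, 0.2198]
wrist_force: [-0.9, 0.7, -0.3]
grip_force: 0.0
```

Run:
```python
from h import *
st(); c=optics.read_camera("scene"); 
P=cloud(c); np.savez("s2.npz",P=P,f=c["frame"])
im=cv2.resize(c["frame"][130:260,170:330],None,fx=5,fy=4.5,interpolation=cv2.INTER_CUBIC)
cv2.imwrite("pics/s2.png",cv2.convertScaleAbs(im[...,::-1],alpha=1.8))
```

```text
t 7.4 tcp [ 0.6468 -0.1358  0.2198] yaw 178.29 tilt [-0. -0. -1.] F [-0.89  0.69 -0.26] q6 -0.299 q1 -0.328 gap -0.0001 grip 0.0
```

View pics/s2.png

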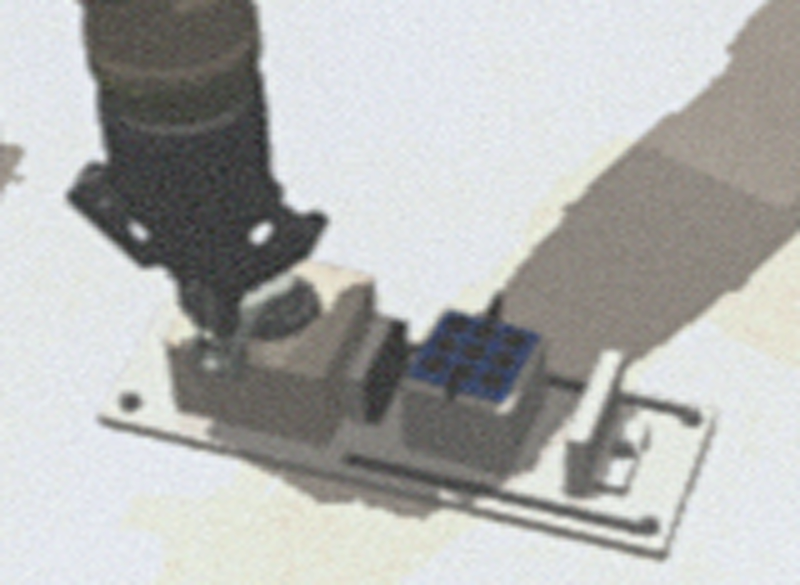

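The scene view shows the fingers shut with no handle between them: it slipped out, so the handle is partly raised on the robot side. I'll go up and look.

```bash
python3 -m handwheel '{"deltas": [[-1,0,0,-0.9,0],[-1,0,0,-0.9,0],[1,0,0,-0.3,0],[1,0,0,0,0],[1,0,0,0,0]]}' 60 >/dev/null
python3 - <<'E'
from h import *
st()
c=optics.read_camera("wrist"); save(c,"w2.png"); P=cloud(c)
s=P.reshape(-1,3); s=s[(abs(s[:,0]-.61)<.06)&(abs(s[:,1]+.136)<.03)]
for x0 in np.arange(.57,.66,.006):
    q=s[(abs(s[:,0]-x0)<.003)&(s[:,2]>.112)&(s[:,2]<.21)]
    if len(q): print(x0.round(3),len(q),q[:,1].min().round(4),q[:,1].max().round(4),q.mean(0).round(4),q[:,2].max().round(4))
E
```

```text
t 8.07 tcp [ 0.6461 -0.1357  0.3021] yaw 178.29 tilt [-0.003  0.001 -1.   ] F [ 0.82 -0.36 -0.18] q6 -0.299 q1 -0.328 gap 0.0543 grip 0.0
0.6 21 -0.1381 -0.1308 [ 0.6025 -0.1345  0.1696] 0.1712
0.606 211 -0.1416 -0.1269 [ 0.6062 -0.1344  0.1725] 0.1753
0.612 194 -0.142 -0.1269 [ 0.6117 -0.1343  0.1753] 0.1779
0.618 117 -0.1425 -0.1267 [ 0.6179 -0.1345  0.1694] 0.1761
0.624 102 -0.1425 -0.1274 [ 0.624  -0.1347  0.161 ] 0.1679
0.63 89 -0.1429 -0.1272 [ 0.63   -0.1349  0.1525] 0.1594
0.636 89 -0.1473 -0.1271 [ 0.6364 -0.1368  0.1404] 0.1507
0.642 174 -0.1492 -0.1217 [ 0.6418 -0.1348  0.1281] 0.1424
0.648 88 -0.1494 -0.1218 [ 0.6474 -0.1357  0.1253] 0.1331
```

View pics/w2.png

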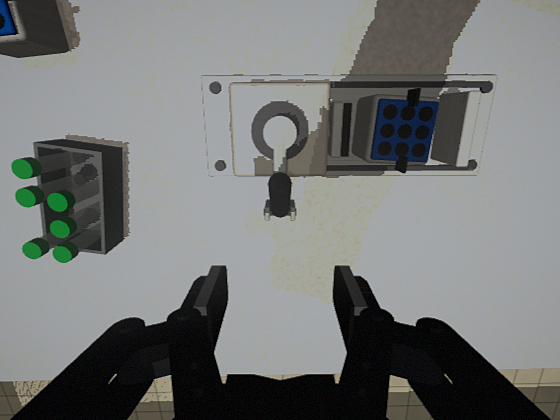

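Handle now at about 54° (tip around x=0.605, z=0.173; px (280,180)). I'll push it up with shut fingers from the axis side.

```bash
python3 -m handwheel '{"deltas": [[-1,0.85,0.02,0,0],[-1,0.86,0,0,0],[-1,0,0,0,0],[-1,0,0,0.6,0],[-1,0,0,0.6,0],[-1,0,0,0.54,0],[-1,-0.1,0,0,0],[-1,-0.15,0,0,0],[-1,-0.15,0,0,0],[-1,-0.15,0,0,0],[-1,-0.15,0,0,0],[-1,-0.15,0,0,0],[-1,0,0,0,0]]}' 60 |grep -E "pos|force|gap"
python3 -m handwheel '{"deltas": [[-1,-0.1,0,0,0],[-1,0,0,0,0]]}'  |grep -E "pos|force"
python3 -m handwheel '{"deltas": [[-1,-0.05,0,0,0],[-1,0,0,0,0]]}' |grep -E "pos|force"
```

```text
tcp_pos: [0.6133, -0.1341, 0.2345]
wrist_force: [-0.5, -0.3, 0.0]
finger_gap: 0.0001
grip_force: 0.1
tcp_pos: [0.6166, -0.1342, 0.2342]
wrist_force: [-1.2, -0.5, -0.1]
grip_force: 0.6
tcp_pos: [0.6184, -0.1342, 0.2343]
wrist_force: [-1.2, 0.2, 1.6]
grip_force: 1.0
```

```bash
for i in 1 2; do :; done
python3 -m handwheel '{"deltas": [[-1,-0.1,0,0,0],[-1,0,0,0,0]]}'  |grep -E "pos|force"
python3 -m handwheel '{"deltas": [[-1,-0.05,0,0,0],[-1,0,0,0,0]]}' |grep -E "pos|force"
python3 -m handwheel '{"deltas": [[-1,-0.05,0,0,0],[-1,0,0,0,0]]}' |grep -E "pos|force"
python3 -m handwheel '{"deltas": [[-1,-0.05,0,0,0],[-1,0,0,0,0]]}' |grep -E "pos|force"
```

```text
tcp_pos: [0.6227, -0.1343, 0.2343]
wrist_force: [-0.6, -0.5, 0.9]
grip_force: 0.5
tcp_pos: [0.6245, -0.1344, 0.2343]
wrist_force: [-2.1, 0.4, 1.6]
grip_force: 0.7
tcp_pos: [0.6262, -0.1345, 0.2342]
wrist_force: [-2.7, -0.0, 2.0]
grip_force: 1.5
tcp_pos: [0.6267, -0.1344, 0.2342]
wrist_force: [-7.7, -0.4, 4.8]
grip_force: 4.0
```

```bash
python3 -m handwheel '{"deltas": [[-1,-0.05,0,0,0],[-1,0,0,0,0]]}'  |grep -E "pos|force"
python3 -m handwheel '{"deltas": [[-1,0.3,0,0,0],[-1,0.2,0,-0.8,0],[-1,0,0,-0.8,0],[1,-0.2,0,-0.4,0],[1,0,0,0,0],[1,0,0,0,0]]}' |grep -E "pos|force"
python3 - <<'E'
from h import *
st()
def look(P,z0,z1):
    s=P.reshape(-1,3); s=s[(abs(s[:,0]-.63)<.06)&(abs(s[:,1]+.136)<.025)&(s[:,2]>z0)&(s[:,2]<z1)]
    if len(s): print(z0,len(s),s.min(0).round(4),s.max(0).round(4),np.median(s,0).round(4))
for n in("wrist","top","scene"):
    c=optics.read_camera(n); P=cloud(c); print(n)
    if n=="wrist": save(c,"w3.png")
    for z in (.13,.14,.15,.16,.17,.18): look(P,z,z+.01)
E
```

```text
tcp_pos: [0.6272, -0.1344, 0.2341]
wrist_force: [-12.9, -0.8, 7.0]
grip_force: 6.4
tcp_pos: [0.6181, -0.1341, 0.3132]
wrist_force: [-0.2, -0.7, 0.1]
grip_force: 0.0
t 12.25 tcp [ 0.6181 -0.1341  0.3132] yaw 178.3 tilt [-0.001  0.    -1.   ] F [-0.15 -0.68  0.07] q6 -0.311 q1 -0.34 gap 0.0543 grip 0.0
wrist
0.13 74 [ 0.6367 -0.1428  0.1302] [ 0.6444 -0.1277  0.1398] [ 0.6381 -0.1346  0.1354]
0.14 83 [ 0.6368 -0.1433  0.14  ] [ 0.6447 -0.1279  0.15  ] [ 0.6382 -0.1354  0.1454]
0.15 90 [ 0.6368 -0.143   0.1502] [ 0.6453 -0.1274  0.1598] [ 0.6383 -0.1354  0.1553]
0.16 106 [ 0.637  -0.1434  0.16  ] [ 0.645  -0.1276  0.1697] [ 0.6382 -0.1346  0.1651]
0.17 123 [ 0.6367 -0.1433  0.17  ] [ 0.6446 -0.1278  0.1799] [ 0.6384 -0.1353  0.1749]
0.18 367 [ 0.6371 -0.1428  0.1802] [ 0.6528 -0.1275  0.187 ] [ 0.6436 -0.1354  0.1851]
top
scene
0.13 16 [ 0.6432 -0.1402  0.131 ] [ 0.6541 -0.1237  0.1393] [ 0.6487 -0.1307  0.1346]
0.14 13 [ 0.6462 -0.1384  0.1403] [ 0.6535 -0.1264  0.1497] [ 0.6504 -0.1319  0.1457]
0.15 22 [ 0.6394 -0.1409  0.15  ] [ 0.6549 -0.1261  0.1599] [ 0.6493 -0.1311  0.1554]
0.16 18 [ 0.6455 -0.1397  0.1602] [ 0.6541 -0.1255  0.1695] [ 0.6495 -0.1316  0.1661]
0.17 13 [ 0.6449 -0.1378  0.1707] [ 0.6523 -0.1267  0.1793] [ 0.649  -0.1325  0.175 ]
0.18 35 [ 0.6367 -0.1412  0.1801] [ 0.6541 -0.1261  0.1895] [ 0.6467 -0.1332  0.1852]
```

View pics/w3.png

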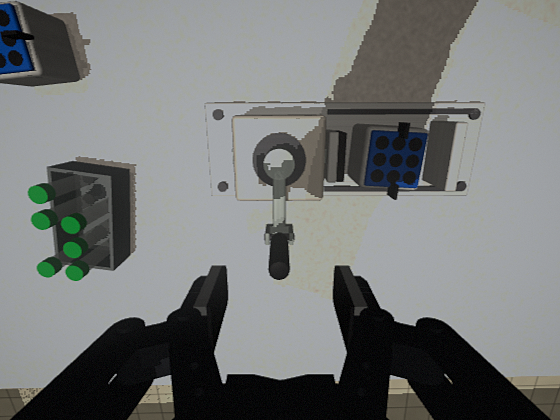

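The wrist view shows the handle standing vertically (px 278,240–275): its axis is at (0.6448,-0.1353) at every height, so it is fully upright. I'll pre-roll the tool so the whole crank fits within joint 6's range.

```bash
python3 -m handwheel '{"deltas": [[0,0,0,0,-1],[0,0,0,0,-1],[0,0,0,0,-1],[0,0,0,0,-1],[0,0,0,0,-1],[0,0,0,0,-1],[0,0,0,0,-1],[0,0,0,0,-1],[0,0,0,0,-1],[0,0,0,0,-1],[0,0,0,0,-1],[0,0,0,0,-1],[0,0,0,0,-1],[0,0,0,0,-1],[0,0,0,0,-1],[0,0,0,0,-0.5],[0,0,0,0,0]]}' 60 >/dev/null
python3 - <<'E'
from h import *
go((.6453,-.1353,.214))
P=cloud(optics.read_camera("top")); s=P[165:240,230:330].reshape(-1,3)
# profile along y (clamp x) in middle strip x~.575
for y in np.arange(-.10,.08,.004):
    q=s[(abs(s[:,1]-y)<.002)&(abs(s[:,0]-.575)<.02)]
    if len(q): print(y.round(3),len(q),np.median(q[:,2]).round(3),end=" | ")
E
```

```text
t 14.53 tcp [ 0.618  -0.1341  0.3136] yaw -26.77 tilt [-0.001  0.    -1.   ] F [-0.41 -0.67  0.14] q6 -3.015 q1 -0.341 gap 0.0428 grip 0.0
units [ 0.625 -0.281  2.488]
-0.084 10 0.066 | -0.08 11 0.068 | -0.076 24 0.066 | -0.072 51 0.071 | -0.068 59 0.056 | -0.064 16 0.013 | -0.06 29 0.013 | -0.056 16 0.012 | -0.052 17 0.075 | -0.048 31 0.082 | -0.044 16 0.083 | -0.04 31 0.083 | -0.036 21 0.083 | -0.032 27 0.084 | -0.028 32 0.084 | -0.024 16 0.083 | -0.02 32 0.083 | -0.016 16 0.083 | -0.012 32 0.083 | -0.008 32 0.082 | -0.004 16 0.083 | 0.0 32 0.083 | 0.004 15 0.081 | 0.008 30 0.075 | 0.012 15 0.011 | 0.016 30 0.012 | 0.02 15 0.011 | 0.024 30 0.011 | 0.028 15 0.011 | 0.032 30 0.013 | 0.036 30 0.032 | 0.04 17 0.069 | 0.044 32 0.069 | 0.048 15 0.07 | 0.052 13 0.021 | 0.056 31 0.023 | 0.06 15 0.021 | 0.064 30 0.024 | 0.068 15 0.02 | 0.072 30 0.011 | 0.076 15 0.011 |
```

```bash
python3 -m handwheel '{"deltas": [[0,0.625,-0.28,0,0],[0,0,0,0,0],[0,0,0,0.85,0],[0,0,0,0.84,0],[0,0,0,0.8,0],[-1,0,0,0,0],[-1,0,0,0,0],[-1,0,0,0,0],[-1,0,0,0,0],[-1,0,0,0,0]]}' 60 >/dev/null
python3 - <<'E'
from h import *
st()
# constant tool-frame shift for a crank step of th deg, handle held at radius r; tool frame rel. crank
s,M=st(); A=np.array([.5798,-.1336,s["tcp_pos"][2]])
for th in (10,5,2.5):
    d=s["tcp_pos"]-A; d[2]=0; d*=.0655/np.linalg.norm(d)
    n=R.from_euler("z",-th,degrees=True).apply(d)
    print(th,(M.T@(n-d)/.04).round(4))
E
```

```text
t 15.82 tcp [ 0.6448 -0.1355  0.2147] yaw -26.73 tilt [-0.002 -0.    -1.   ] F [-5.43 -1.8  -7.07] q6 -3.004 q1 -0.329 gap 0.0146 grip 58.6
t 15.82 tcp [ 0.6448 -0.1355  0.2147] yaw -26.73 tilt [-0.002 -0.    -1.   ] F [-5.43 -1.8  -7.07] q6 -3.004 q1 -0.329 gap 0.0146 grip 58.6
10 [9.790e-02 2.681e-01 1.000e-04]
5 [0.0548 0.1319 0.    ]
2.5 [0.0288 0.0654 0.    ]
```

```bash
cat >> h.py <<'E'
A=np.array([.5798,-.1336])
def ck():
    s,M=st(); d=s["tcp_pos"][:2]-A; r=np.linalg.norm(d); th=np.degrees(np.arctan2(d[1],d[0]))%360
    u=d/r; t=np.array([u[1],-u[0]]); F=s["wrist_force"][:2]
    yaw=np.degrees(np.arctan2(M[1,0],M[0,0]))
    print("turned",((358.3-th)%360).round(2),"r",(r*1000).round(2),"Ft",(-F@t).round(2),"Fr",(F@u).round(2),"skew",((yaw-th+180)%360-180).round(2), "mom",s["ft_torque"].round(2))
E
python3 -m handwheel '{"deltas": [[-1,0.055,0.132,0,0.5],[-1,0.055,0.132,0,0.5],[-1,0.055,0.132,0,0.5],[-1,0.055,0.132,0,0.5],[-1,0.055,0.132,0,0.5],[-1,0.055,0.132,0,0.5],[-1,0,0,0,0]]}' 60 >/dev/null
python3 -c "
from h import *
ck()"
```

```text
t 16.7 tcp [ 0.6356 -0.1672  0.2147] yaw -56.63 tilt [-0.001  0.002 -1.   ] F [-3.14  3.63 -6.76] q6 -2.533 q1 -0.38 gap 0.0145 grip 59.0
turned 29.34 r 65.11 Ft 1.5 Fr -4.56 skew -25.59 mom [0.7  0.66 0.08]
```

```bash
sed -i 's|, "mom"|,"Feq",(-F@t+s["ft_torque"][2]/.065).round(2), "mom"|' h.py
python3 -m handwheel '{"deltas": [[-1,0.055,0.132,0,0.5],[-1,0.055,0.132,0,0.5],[-1,0.055,0.132,0,0.5],[-1,0.055,0.132,0,0.5],[-1,0.055,0.132,0,0.5],[-1,0.055,0.132,0,0.5],[-1,0.055,0.132,0,0.5],[-1,0.055,0.132,0,0.5],[-1,0.055,0.132,0,0.5],[-1,0.055,0.132,0,0.5],[-1,0.055,0.132,0,0.5],[-1,0.055,0.132,0,0.5],[-1,0,0,0,0]]}' 60 >/dev/null
python3 -c "
from h import *
ck()"
```

```text
t 18.32 tcp [ 0.5791 -0.1988  0.2148] yaw -116.55 tilt [ 0.002  0.    -1.   ] F [  1.78   3.27 -10.08] q6 -1.569 q1 -0.462 gap 0.0144 grip 58.8
turned 88.95 r 65.18 Ft 1.75 Fr -3.29 skew -25.91 Feq 2.88 mom [ 0.53 -0.41  0.07]
```

```bash
python3 -m handwheel '{"deltas": [[-1,0.055,0.132,0.03,0.5],[-1,0.055,0.132,0.03,0.5],[-1,0.055,0.132,0,0.5],[-1,0.055,0.132,0,0.5],[-1,0.055,0.132,0,0.5],[-1,0.055,0.132,0,0.5],[-1,0.055,0.132,0,0.5],[-1,0.055,0.132,0,0.5],[-1,0.055,0.132,0,0.5],[-1,0.055,0.132,0,0.5],[-1,0.055,0.132,0,0.5],[-1,0.055,0.132,0,0.5],[-1,0,0,0,0]]}' 60 >/dev/null
python3 -c "
from h import *
ck()"
python3 -m handwheel '{"deltas": [[-1,0.055,0.132,0,0.5],[-1,0.055,0.132,0,0.5],[-1,0.055,0.132,0,0.5],[-1,0.055,0.132,0,0.5],[-1,0.055,0.132,0,0.5],[-1,0.055,0.132,0,0.5],[-1,0,0,0,0]]}' 60 >/dev/null
python3 -c "
from h import *
ck()"
```

```text
t 19.95 tcp [ 0.5235 -0.1659  0.2145] yaw -176.55 tilt [ 0.004 -0.004 -1.   ] F [-2.74 -1.9   3.63] q6 -0.512 q1 -0.452 gap 0.0147 grip 60.2
turned 148.45 r 64.86 Ft 0.29 Fr 3.32 skew -26.4 Feq 2.06 mom [-0.27  0.5   0.12]
t 20.82 tcp [ 0.5152 -0.1329  0.2145] yaw 153.41 tilt [ 0.002 -0.004 -1.   ] F [-4.32 -2.41  6.61] q6 0.062 q1 -0.402 gap 0.0142 grip 60.4
turned 178.95 r 64.62 Ft 2.46 Fr 4.29 skew -25.94 Feq 2.9 mom [-0.46  0.99  0.03]
```

```bash
python3 -m handwheel '{"deltas": [[-1,0.1,0.11,-0.02,0.5],[-1,0.1,0.11,-0.02,0.5],[-1,0.055,0.132,0,0.5],[-1,0.055,0.132,0,0.5],[-1,0,0,0,0]]}' 60 >/dev/null
python3 -c "
from h import *
ck()"
```

```text
t 21.45 tcp [ 0.5186 -0.1109  0.2146] yaw 133.43 tilt [ 0.007 -0.004 -1.   ] F [ 7.14 -4.43 -9.02] q6 0.451 q1 -0.362 gap 0.0146 grip 59.3
turned 198.67 r 65.24 Ft 1.67 Fr -8.24 skew -26.2 Feq 1.96 mom [-0.8  -1.42  0.02]
```

```bash
python3 -m handwheel '{"deltas": [[-1,0.035,0.142,0,0.5],[-1,0.055,0.132,0,0.5],[-1,0,0,0,0]]}' 60 >/dev/null
python3 -c "
from h import *
ck()"
python3 -m handwheel '{"deltas": [[-1,0.055,0.132,0,0.5],[-1,0.055,0.132,0,0.5],[-1,0,0,0,0]]}' 60 >/dev/null
python3 - <<'E'
from h import *
ck()
P=cloud(optics.read_camera("top")); s=P[165:240,230:330].reshape(-1,3)
for y in np.arange(-.10,.06,.004):
    q=s[(abs(s[:,1]-y)<.002)&(abs(s[:,0]-.575)<.02)]
    if len(q): print(y.round(3),np.median(q[:,2]).round(3),end=" | ")
E
```

```text
t 21.82 tcp [ 0.5237 -0.1008  0.2146] yaw 123.42 tilt [ 0.005 -0.003 -1.   ] F [ 5.25 -4.06 -6.61] q6 0.647 q1 -0.34 gap 0.0145 grip 59.6
turned 208.61 r 64.97 Ft 0.85 Fr -6.58 skew -26.27 Feq 1.14 mom [-0.74 -0.84  0.02]
t 22.2 tcp [ 0.5303 -0.0917  0.2146] yaw 113.41 tilt [ 0.004 -0.004 -1.   ] F [ 4.23 -4.23 -6.24] q6 0.843 q1 -0.32 gap 0.0148 grip 59.7
turned 218.54 r 64.88 Ft 0.49 Fr -5.96 skew -26.35 Feq 1.5 mom [-0.84 -0.62  0.07]
-0.08 0.609 | -0.076 0.615 | -0.072 0.616 | -0.068 0.62 | -0.064 0.619 | -0.06 0.62 | -0.056 0.609 | -0.052 0.053 | -0.048 0.067 | -0.044 0.065 | -0.04 0.067 | -0.036 0.065 | -0.032 0.065 | -0.028 0.077 | -0.024 0.084 | -0.02 0.083 | -0.016 0.083 | -0.012 0.082 | -0.008 0.083 | -0.004 0.085 | 0.0 0.082 | 0.004 0.083 | 0.008 0.082 | 0.012 0.084 | 0.016 0.083 | 0.02 0.083 | 0.024 0.082 | 0.028 0.079 | 0.032 0.011 | 0.036 0.048 | 0.04 0.067 | 0.044 0.07 | 0.048 0.07 | 0.052 0.022 | 0.056 0.021 |
```

```bash
python3 -m handwheel '{"deltas": [[-1,0.055,0.132,0,0.5],[-1,0.055,0.132,0,0.5]]}' 60 >/dev/null
python3 -c "
from h import *
ck()"
python3 -m handwheel '{"deltas": [[-1,0,0,0,0]]}' >/dev/null
python3 -c "
from h import *
ck()"
python3 -m handwheel '{"deltas": [[-1,0,0,0,0],[-1,0,0,0,0]]}' >/dev/null
python3 -c "
from h import *
ck()"
python3 -m handwheel '{"deltas": [[-1,0.055,0.132,0,0.5],[-1,0.055,0.132,0,0.5],[-1,0,0,0,0]]}' >/dev/null
python3 -c "
from h import *
ck()"
python3 -m handwheel '{"deltas": [[-1,0.055,0.132,0,0.5],[-1,0,0,0,0]]}' >/dev/null
python3 -c "
from h import *
ck()"
```

```text
t 22.5 tcp [ 0.538  -0.0841  0.2146] yaw 103.27 tilt [ 0.003 -0.004 -1.   ] F [ 1.52 -6.12 -5.23] q6 1.038 q1 -0.301 gap 0.0145 grip 59.6
turned 228.11 r 64.82 Ft 2.79 Fr -5.66 skew -26.92 Feq 6.83 mom [-1.18 -0.24  0.26]
t 22.62 tcp [ 0.5383 -0.0838  0.2146] yaw 103.4 tilt [ 0.004 -0.004 -1.   ] F [ 3.58 -3.41 -5.49] q6 1.036 q1 -0.301 gap 0.0146 grip 59.8
turned 228.49 r 64.77 Ft -0.56 Fr -4.91 skew -26.4 Feq 0.34 mom [-0.85 -0.44  0.06]
t 22.88 tcp [ 0.5383 -0.0839  0.2146] yaw 103.43 tilt [ 0.004 -0.003 -1.   ] F [ 3.08 -4.25 -5.85] q6 1.035 q1 -0.301 gap 0.0144 grip 59.8
turned 228.47 r 64.77 Ft 0.36 Fr -5.24 skew -26.4 Feq 1.89 mom [-0.76 -0.48  0.1 ]
t 23.25 tcp [ 0.5476 -0.0775  0.2146] yaw 93.44 tilt [ 0.003 -0.003 -1.   ] F [ 2.7  -5.56 -5.65] q6 1.226 q1 -0.285 gap 0.0147 grip 59.9
turned 238.43 r 64.7 Ft 0.42 Fr -6.17 skew -26.43 Feq 1.27 mom [-0.93 -0.33  0.06]
t 23.5 tcp [ 0.5525 -0.075   0.2146] yaw 88.44 tilt [ 0.003 -0.003 -1.   ] F [ 1.74 -4.89 -5.24] q6 1.32 q1 -0.278 gap 0.0143 grip 59.9
turned 243.32 r 64.68 Ft 0.49 Fr -5.17 skew -26.54 Feq 2.97 mom [-0.93 -0.16  0.16]
```

```bash
python3 -m handwheel '{"deltas": [[-1,0.029,0.065,0,0.25],[-1,0.029,0.065,0,0.25]]}' >/dev/null
python3 -c "
from h import *
ck()"
python3 -m handwheel '{"deltas": [[-1,0.029,0.065,0,0.25]]}' >/dev/null
python3 -c "
from h import *
ck()"
python3 -m handwheel '{"deltas": [[-1,0.029,0.065,0,0.25]]}' >/dev/null
python3 -c "
from h import *
ck()"
python3 -m handwheel '{"deltas": [[-1,0.029,0.065,0,0.25]]}' >/dev/null
python3 -c "
from h import *
ck()"
python3 -m handwheel '{"deltas": [[-1,0.029,0.065,0,0.25]]}' >/dev/null
python3 -c "
from h import *
ck()"
```

```text
t 23.75 tcp [ 0.5572 -0.073   0.2146] yaw 83.4 tilt [ 0.002 -0.003 -1.   ] F [ 0.71 -6.59 -3.32] q6 1.414 q1 -0.272 gap 0.0144 grip 60.0
turned 247.88 r 64.65 Ft 1.63 Fr -6.42 skew -27.02 Feq 6.21 mom [-1.1   0.08  0.3 ]
t 23.88 tcp [ 0.5599 -0.0721  0.2146] yaw 80.9 tilt [ 0.002 -0.003 -1.   ] F [-0.42 -5.81 -3.13] q6 1.46 q1 -0.269 gap 0.0148 grip 60.0
turned 250.37 r 64.67 Ft 2.19 Fr -5.4 skew -27.03 Feq 7.38 mom [-0.99  0.17  0.34]
t 24.0 tcp [ 0.5626 -0.0713  0.2146] yaw 78.41 tilt [ 0.002 -0.003 -1.   ] F [-0.94 -4.41 -3.4 ] q6 1.507 q1 -0.267 gap 0.0143 grip 60.0
turned 252.86 r 64.64 Ft 2.08 Fr -4.0 skew -27.03 Feq 7.96 mom [-0.91  0.17  0.38]
t 24.12 tcp [ 0.5653 -0.0706  0.2146] yaw 75.91 tilt [ 0.001 -0.003 -1.   ] F [-1.49 -4.5  -2.79] q6 1.553 q1 -0.264 gap 0.0143 grip 60.1
turned 255.29 r 64.61 Ft 2.46 Fr -4.04 skew -27.11 Feq 7.54 mom [-0.91  0.34  0.33]
t 24.25 tcp [ 0.5679 -0.0701  0.2146] yaw 73.41 tilt [ 0.001 -0.003 -1.   ] F [-1.28 -4.94 -3.35] q6 1.598 q1 -0.262 gap 0.0142 grip 60.1
turned 257.69 r 64.58 Ft 2.17 Fr -4.62 skew -27.2 Feq 7.93 mom [-0.9   0.38  0.37]
```

```bash
python3 -m handwheel '{"deltas": [[-1,0.03,0.065,0,0.25],[-1,0.03,0.065,0,0.25]]}' >/dev/null
python3 -c "
from h import *
ck()"|grep turn
python3 -m handwheel '{"deltas": [[-1,0.03,0.065,0,0.25]]}' >/dev/null
python3 -c "
from h import *
ck()"|grep turn
python3 -m handwheel '{"deltas": [[-1,0.03,0.065,0,0.25]]}' >/dev/null
python3 -c "
from h import *
ck()"|grep turn
python3 -m handwheel '{"deltas": [[-1,0.03,0.065,0,0.25]]}' >/dev/null
python3 - <<'E'
from h import *
ck()
P=cloud(optics.read_camera("top")); s=P[165:240,230:330].reshape(-1,3)
for y in np.arange(.02,.046,.002):
    q=s[(abs(s[:,1]-y)<.001)&(abs(s[:,0]-.575)<.025)]
    if len(q): print(y.round(3),np.median(q[:,2]).round(3),end=" | ")
E
```

```text
turned 262.55 r 64.56 Ft 2.97 Fr -4.24 skew -27.34 Feq 9.82 mom [-0.81  0.52  0.45]
turned 264.96 r 64.57 Ft 2.8 Fr -3.2 skew -27.41 Feq 10.3 mom [-0.83  0.63  0.49]
turned 267.37 r 64.58 Ft 3.17 Fr -3.37 skew -27.5 Feq 10.56 mom [-0.76  0.73  0.48]
t 24.88 tcp [ 0.5815 -0.0691  0.2146] yaw 60.93 tilt [-0.    -0.002 -1.   ] F [-3.52 -2.79 -0.29] q6 1.824 q1 -0.254 gap 0.0148 grip 60.3
turned 269.8 r 64.53 Ft 3.45 Fr -2.88 skew -27.57 Feq 11.63 mom [-0.67  0.85  0.53]
0.02 0.081 | 0.022 0.083 | 0.024 0.081 | 0.026 0.082 | 0.028 0.058 | 0.03 0.082 | 0.032 0.082 | 0.034 0.077 | 0.036 0.075 | 0.038 0.072 | 0.04 0.07 | 0.042 0.071 | 0.044 0.071 |
```

```bash
python3 -m handwheel '{"deltas": [[-1,0.015,0.033,0,0.125]]}' >/dev/null
python3 -c "
from h import *
ck()"|grep turn
python3 -m handwheel '{"deltas": [[-1,0.015,0.033,0,0.125]]}' >/dev/null
python3 -c "
from h import *
ck()"|grep turn
python3 -m handwheel '{"deltas": [[-1,0,0,0,0],[-1,0,0,0,0]]}' >/dev/null
python3 -c "
from h import *
ck()"
```

```text
turned 270.95 r 64.56 Ft 3.49 Fr -3.46 skew -27.62 Feq 10.78 mom [-0.76  0.83  0.47]
turned 272.18 r 64.57 Ft 4.01 Fr -3.53 skew -27.64 Feq 11.73 mom [-0.74  0.89  0.5 ]
t 25.43 tcp [ 0.5843 -0.0692  0.2145] yaw 58.51 tilt [-0.    -0.002 -1.   ] F [-3.03 -3.98 -0.03] q6 1.867 q1 -0.254 gap 0.0144 grip 60.4
turned 272.28 r 64.54 Ft 2.74 Fr -4.18 skew -27.51 Feq 9.34 mom [-0.74  0.78  0.43]
```

```bash
python3 -m handwheel '{"deltas": [[-0.3,0,0,0,0],[0.2,0,0,0,0],[0.2,0,0,0,0],[0.2,0,0,-0.3,0],[0.2,0,0,-0.6,0],[0.2,0,0,-0.9,0],[0.2,0,0,-0.9,0],[0.2,0,0,0,0]]}' >/dev/null
python3 - <<'E'
from h import *
ck()
for n in("wrist","scene"):
    c=optics.read_camera(n); P=cloud(c); s=P.reshape(-1,3); print(n); save(c,n+"9.png")
    if n=="scene": cv2.imwrite("pics/s9.png",cv2.convertScaleAbs(cv2.resize(c["frame"][130:260,170:330],None,fx=5,fy=4.5)[...,::-1],alpha=1.8))
    s=s[(abs(s[:,0]-.58)<.04)&(abs(s[:,1]+.069)<.025)]
    for z in (.13,.14,.15,.16,.17,.18):
        q=s[(s[:,2]>z)&(s[:,2]<z+.01)]
        if len(q): print(z,len(q),q.min(0).round(4),q.max(0).round(4),np.median(q,0).round(4))
E
```

```text
t 26.43 tcp [ 0.5859 -0.0686  0.3263] yaw 58.31 tilt [ 0.007 -0.002 -1.   ] F [-0.65  0.2  -0.5 ] q6 1.871 q1 -0.253 gap 0.051 grip 0.0
turned 273.62 r 65.3 Ft 0.67 Fr 0.14 skew -26.36 Feq 0.35 mom [ 0.01  0.01 -0.02]
wrist
0.13 51 [ 0.5781 -0.0699  0.1306] [ 0.5923 -0.0599  0.1397] [ 0.5885 -0.0615  0.135 ]
0.14 59 [ 0.5785 -0.0723  0.1401] [ 0.5922 -0.0599  0.15  ] [ 0.5887 -0.0621  0.1451]
0.15 66 [ 0.5794 -0.0712  0.15  ] [ 0.5924 -0.0599  0.1597] [ 0.5884 -0.0613  0.155 ]
0.16 71 [ 0.5782 -0.07    0.1601] [ 0.5923 -0.0598  0.1697] [ 0.5889 -0.0617  0.165 ]
0.17 85 [ 0.5786 -0.0722  0.17  ] [ 0.5923 -0.0599  0.18  ] [ 0.5881 -0.0614  0.175 ]
0.18 354 [ 0.5768 -0.0755  0.1801] [ 0.5925 -0.0598  0.1869] [ 0.5851 -0.067   0.1852]
scene
0.13 12 [ 0.5829 -0.0737  0.1303] [ 0.5919 -0.0604  0.1399] [ 0.5899 -0.0674  0.135 ]
0.14 17 [ 0.585  -0.0722  0.14  ] [ 0.5928 -0.06    0.1492] [ 0.5893 -0.0651  0.1448]
0.15 17 [ 0.5822 -0.0728  0.1501] [ 0.591  -0.0598  0.1599] [ 0.5896 -0.0669  0.1548]
0.16 15 [ 0.5837 -0.0723  0.1603] [ 0.5932 -0.0601  0.1681] [ 0.5892 -0.0639  0.1652]
0.17 15 [ 0.5815 -0.0718  0.1702] [ 0.5911 -0.0589  0.1791] [ 0.5894 -0.0649  0.1748]
0.18 35 [ 0.5761 -0.0754  0.181 ] [ 0.5937 -0.0594  0.1892] [ 0.5864 -0.0672  0.1852]
```

View pics/wrist9.png

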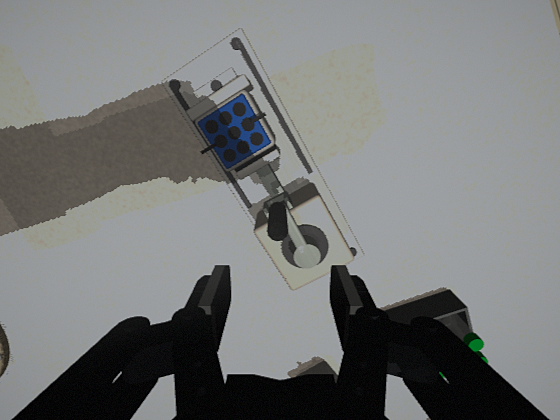

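View pics/s9.png

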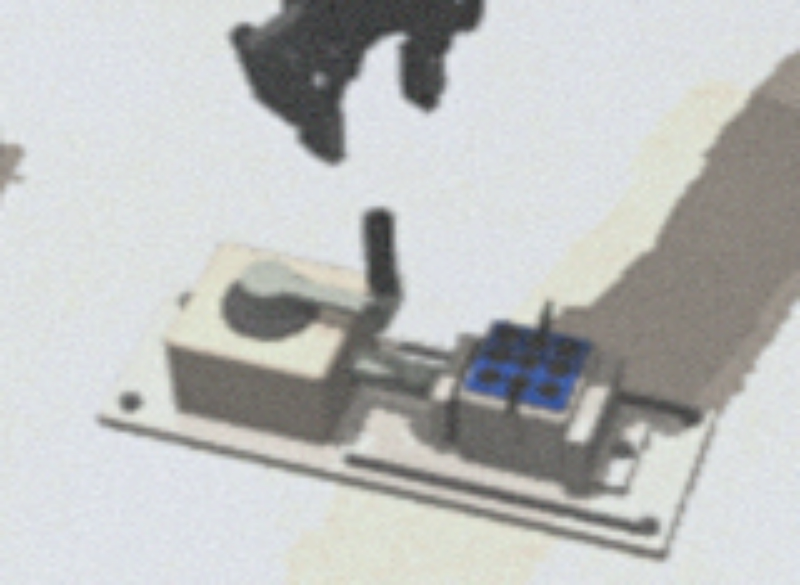

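Both views show the handle upright (constant position from z=0.13 to 0.187), the bucket flush against the back stop (scene px ~(580,400)), and the gripper clear. I'm handing in.

```bash
python3 -c "
from workcell import hand_in
print(hand_in())"
```

```text
the job is handed in; nothing more can be done
None
```

The handle stands upright and the bucket is clamped against the back stop at roughly 30–35 N, estimated by feel; the gripper is clear, nothing else was moved, and the job was handed in at about 26 s.

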